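Clamp a power module in the bench test fixture and start the test

ROBOT

A 7-joint arm with a two-finger parallel gripper is mounted at the origin on the work surface. World frame = base frame: x ahead of the robot, y to its left, z up, the work surface at z = 0. Lengths are in m, angles in rad, forces in N, time in s.
With the tool pointing down it reaches from about 0.425 to 0.925 m from the base axis. Payload 6.8 kg.
Tool frame: the origin (TCP) lies at the very end of the fingers, on their centre line; the grasp point (between the pads) lies 19 mm behind it; z points along the fingers, y is the direction in which the jaws open and shut (so a half turn about z gives the same grasp; the last joint's range is limited). The gripper opens to 85 mm and grips with 20 to 120 N. Pads are 22 mm wide; open, the fingers measure 114 mm over their backs; the gripper's body (76 mm by 85 mm) begins 54 mm behind the grasp point. The pads swing forward as they close: fully open they stand 13 mm farther back than shut.
Start: joints at [-1.312, 0.477, 0.022, 1.555, -0.011, 1.109, -0.083], TCP at [0.242, 0.63, 0.231] pointing down, gripper open.
Joint ranges: [-2.96, 2.96], [-0.34, 2.1], [-1.41, 1.46], [0.24, 2.44], [-1.37, 4.51], [0.17, 1.92], [-2.96, 2.96]. Speed limits (rad/s): [2.39, 2.39, 3.14, 3.14, 3.14, 3.14, 3.14].

INTERFACE

Orientations are given as a 3x3 rotation matrix whose columns are the frame's x, y, z axes.
In Python, from plant import get_state, snapshot, camera_model, hand_in gives the robot as it stands.
- The arm moves only by the shell command python3 -m jog 'ROWS' [FORCE]. ROWS is JSON, a list of rows, each a list of 5 numbers: the shift along the tool's x, y, z normalised to -1 to 1, where 1 is 3 cm, then the turn about the tool's z normalised to -1 to 1, where 1 is pi rad, then the opening, from -1 (shut) to 1 (fully open). In form: [[x, y, z, roll, jaw], ...]. A call has 1 to 20 rows; each row shifts and turns the pose as measured when the row begins, along the tool's axes as they then stand; what a row does not reach is not made up. A row lasts 1/8 s, in which the tool goes at most 62.5 mm and 10.7 degrees, less where a joint would pass 70% of its speed; a pose out of reach is approached as far as the arm can. A call with a number of a shift or a turn outside -1 to 1 is refused whole. A call with a gripper value outside its range is refused whole. The fingers move at their own pace and stop on an object; FORCE is the grip in N (left out, the last holds). Time passes only in rows, so rows that do not move let the fingers close. It gives the time, the measured TCP pose, the force and the opening at its end, in the units of the state.
- get_state(): the state, without advancing time (a new reading comes with each control period).
- snapshot(name): name is "scene" or "top"; returns the picture (480x640x3 uint8, red, green, blue); there is no depth.
- camera_model(name): a dict with "K" (3x3 intrinsics, pixels), "R" (3x3) and "t" (3): a world point X has camera coordinates R X + t. Camera axes: x right, y down, z forward; pixel columns grow to the right and rows downward; lengths in m; the calibration is good to about 2 mm. A picture is of the moment at which its call begins. camera_model takes no time and is no camera call.
- hand_in(): hands the job in, once; it reports no verdict.
The state is a dict: "time_s": time; "qpos": joint angles; "qd": joint speeds; "effort": joint torques, N m; "position": TCP position; "tool_rot": TCP orientation; "force": force on the tool from outside, world axes, zero at the start; "ft_torque": the same for the moment, N m; "finger_gap": finger opening in m.
Only numpy, scipy, OpenCV 4.12 (cv2) and the standard library are available. Lean on these libraries where they do the work, as an engineer would, in place of code of your own. Each camera call takes 0.05 s, during which the arm holds its last target. There are 200 camera calls.

TASK

Take the tall aluminium power module out of the stock rack and stand it upright in the nest of the test fixture, flat on the nest floor between the fixed wall and the open jaw, and let go of it. Then push the fixture's sprung lever down until its latch holds it, so that the jaw clamps the module, and after that press the start plunger right down to its stop and leave everything clamped. Leave the other things on the bench where they are.

Things in the scene. Friction and masses are not known exactly. Their poses are not given: they have to be found in the camera images.
- module: power module: plain aluminium-cased box 58 (x) x 40 (y) x 48 mm high (z), about 0.3 kg, two black cable glands 1.5 mm proud on its -x end. Origin: centre of the underside. Starts upright in one of the rack's slots, x along the slot; the tallest thing there. In the rack only its ends (58 mm apart) can be gripped, in the nest only its long sides (40 mm apart): put it down on the mat in between.
- rack: grey stock rack fixed to the bench: base 85 (x) x 172 (y) x 8 mm; three slots along x, side by side at y = -52, 0, 52 mm, 46 mm wide, floor 8 mm above the bench, open above and at both ends. Four dividers beside the slots, 6 mm thick, 48 mm long in x (shorter than the module), tops 62 mm above the bench. Origin: centre of the underside.
- fixture: test fixture fixed to the bench: aluminium base 200 (x) x 290 (y) x 15 mm. From its -y to +y end: sprung lever (y = -100 mm), sliding jaw, nest (28), fixed wall (62 to 74), start plunger (115). Lever hinge axis along y at x = 75, z = 60 mm; its free end points to -x, the robot's side, where the latch post stands (top about 90 mm). Origin: centre of the underside.
- nest (a point): centre of the nest's black floor while the jaw is open, 20 mm above the bench; axes as the fixture's. The module belongs here upright, its long x axis along nest y, either way round. Fixed wall face at y = 34 mm, jaw face at y = -34 mm; both 52 mm tall above this floor (4 more than the module). Along x only two low lips, 46 mm apart and 7 mm tall, so fingers reach the long sides above them.
- jaw: sliding steel jaw, 56 (x) x 18 (y) x 52 mm tall. Origin: bottom edge of the middle of the face that looks at the nest. Driven by the lever: as the lever goes down it slides about 8.5 mm to the fixture's +y and pushes the module against the fixed wall, leaving about 1.5 mm of play.
- press_lever (a joint): angle (rad) of the sprung lever: 0 up at rest (bar 0.62 rad above level), grows as it is pressed; 0.62 level; 0.66 hard stop. A sprung pawl on the latch post snaps over the cross pin at the lever's free end shortly before the stop (about 0.60); let go after that, the lever stays at about 0.58; let go earlier, it springs up. Takes up to about 15 N at the pad.
- thumb_pad (a point): centre of the top face of the lever's black thumb pad (46 mm along the bar, 34 mm wide), 100 mm along the bar from the hinge axis and 16 mm above the bar's middle line. About 131 mm above the bench at rest, 76 mm when level. z: the pad's normal; x: along the bar toward the hinge.
- start_plunger (a joint): travel (m) of the start plunger: 0 up at rest, 0.012 down at its stop. Its spring (3 N at rest, 6 N at the stop) brings it back up.
- plunger_top (a point): centre of the top of the plunger's round black head (32 mm diameter), 70 mm above the bench at rest.
- low_unit: bystander: black unit 58 x 40 x 26 mm high in another rack slot. Origin: centre of the underside.
- heat_sink: bystander: finned aluminium heat sink 58 x 40 x 22 mm high in the remaining rack slot. Origin: centre of the underside.
- screwdriver: bystander: screwdriver 170 mm long lying on the mat beyond the work, about 30 mm high. Origin: middle of its underside.
Things that resemble listed ones, but are neither listed nor needed, are in the scene too. Leave any brown, orange or purple look-alike of the module alone.

How it is judged:
On the way, in this order (a step that is already met when the one before it is completed fails the run):
1. the module stands upright on the nest floor, let go, with the lever still up (x of module in the frame of nest between -0.006 and 0.006 m and y of module in the frame of nest between -0.008 and 0.008 m and z of module in the frame of nest between -0.004 and 0.004 m and angle between the x axis of module and the y axis of nest, either way round below 0.12 rad and angle between module's own z axis and vertical below 0.06 rad and contact force between the fingers and module below 0.3 N and value of joint press_lever below 0.3 rad), for 0.2 s.
2. the lever is pressed down past its latch with the module in the nest (x of module in the frame of nest between -0.006 and 0.006 m and y of module in the frame of nest between -0.003 and 0.01 m and z of module in the frame of nest between -0.004 and 0.004 m and angle between the x axis of module and the y axis of nest, either way round below 0.12 rad and angle between module's own z axis and vertical below 0.06 rad and contact force between the fingers and module below 0.3 N and value of joint press_lever above 0.55 rad), for 0.2 s.
3. the start plunger is pressed down to its stop with the lever latched and the module clamped (x of module in the frame of nest between -0.006 and 0.006 m and y of module in the frame of nest between -0.003 and 0.01 m and z of module in the frame of nest between -0.004 and 0.004 m and angle between the x axis of module and the y axis of nest, either way round below 0.12 rad and angle between module's own z axis and vertical below 0.06 rad and value of joint press_lever above 0.55 rad and value of joint start_plunger above 0.0105 m), for 0.1 s.
At the end, for the whole second after the job is handed in: Module upright (0.06 rad) on the nest floor (4 mm), let go and at rest, within 6 mm of the nest centre in x, -3 to +10 mm in y, long axis along nest y (0.12 rad, either way round); lever held by its latch (above 0.55 rad); plunger back up after having been pressed past 10.5 of its 12 mm (x of module in the frame of nest between -0.006 and 0.006 m and y of module in the frame of nest between -0.003 and 0.01 m and z of module in the frame of nest between -0.004 and 0.004 m and angle between the x axis of module and the y axis of nest, either way round below 0.12 rad and angle between module's own z axis and vertical below 0.06 rad and value of joint press_lever above 0.55 rad and contact force between the fingers and anything else below 0.3 N and linear speed of module below 0.02 m/s and value of joint start_plunger below 0.004 m); the robot touches nothing.
It fails at once if the black low unit is moved more than 4 cm (distance of low_unit from where it was at the start of the episode above 0.04 m).
It fails at once if the heat sink is moved more than 4 cm (distance of heat_sink from where it was at the start of the episode above 0.04 m).
It fails at once if the screwdriver is moved more than 4 cm (distance of screwdriver from where it was at the start of the episode above 0.04 m).
It also fails if it takes over 69 s, if anything falls off the work surface, if the arm or the gripper's body presses on something with over 40 N, if the wrist force passes 120 N, or if a joint passes its speed limit or range.

## Working session

There is one attempt and no reset: what is moved stays moved. The work goes in short steps, Python scripts to look and compute and a shell command to move; the robot and the scene stay as the last step left them, time stands still between calls to the robot, and variables do not carry over. Pictures are saved under pics/ and viewed, about 8 in all and at most 12, crops included, and the job is handed in when it is done.

```bash
ls; mkdir -p pics
cat > h.py <<'E'
import numpy as np, cv2
from plant import get_state, snapshot, camera_model, hand_in
def ray(cam,u,v):
    c=camera_model(cam);K,R,t=map(np.array,(c["K"],c["R"],c["t"]))
    return -R.T@t, R.T@np.linalg.solve(K,[u,v,1.])
def onz(cam,u,v,z):
    o,d=ray(cam,u,v); return o+d*(z-o[2])/d[2]
def proj(cam,X):
    c=camera_model(cam);p=np.array(c["K"])@(np.array(c["R"])@np.array(X)+np.array(c["t"]));return p[:2]/p[2]
def snap(cam,name):
    im=snapshot(cam);cv2.imwrite(f"pics/{name}.png",im[:,:,::-1]);return im
E
python3 - <<'E'
from h import *
for c in("scene","top"): 
    snap(c,c+"0"); o,_=ray(c,0,0); print(c,o,camera_model(c)["K"])
s=get_state();print(s["time_s"],s["position"],s["tool_rot"],s["force"],s["finger_gap"])
E
```

```text
pics
scene [ 1.19178913 -0.50009967  0.80572478] [[533.94580668   0.         314.06366622]
 [  0.         533.94580668 239.79076893]
 [  0.           0.           1.        ]]
top [ 0.47071559 -0.06286965  1.0948386 ] [[446.64475779   0.         317.20878694]
 [  0.         446.64475779 239.30410376]
 [  0.           0.           1.        ]]
0.1 [0.24187694 0.6296192  0.23041765] [[-9.33488959e-01  3.58605795e-01 -4.96575432e-04]
 [ 3.58606124e-01  9.33487623e-01 -1.58301811e-03]
 [-1.04132448e-04 -1.65580492e-03 -9.99998624e-01]] [ 0.04372972 -0.01352342  0.09054516] 0.08516731563309618
```

View pics/top0.png

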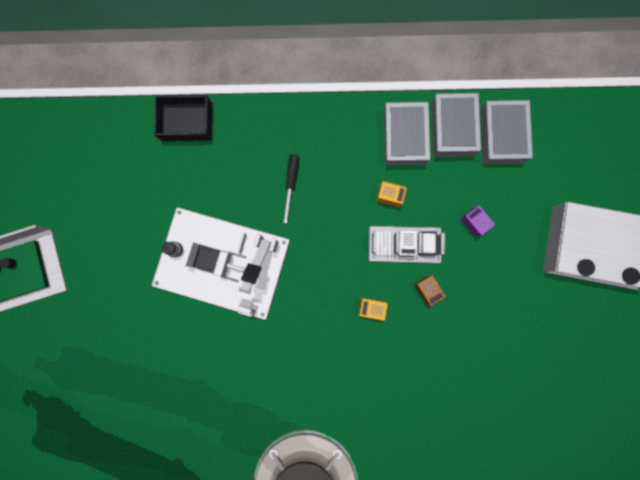

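View pics/scene0.png

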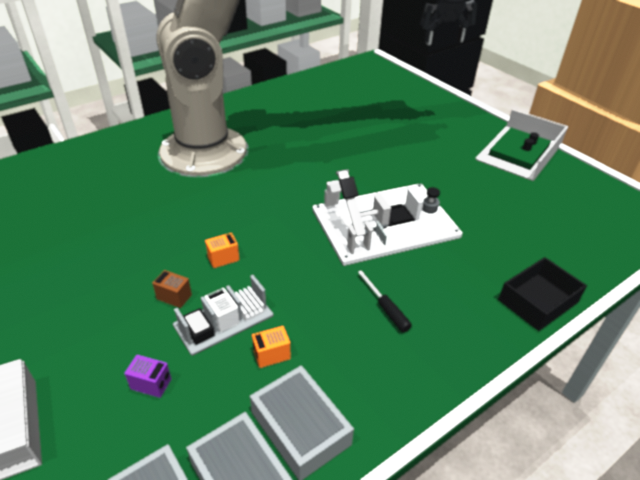

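Top view shows the rack at about (406,244). Its slots hold a finned heat sink (384,243), a white/silver box (407,243) and a black unit with a pale top (430,243). The fixture is at about (221,262), with its plunger at (173,248), nest at (207,258) and pad at (252,273). Look-alikes are at (392,194), (479,221), (431,291) and (373,310). I'll check with one enlarged crop.

Run:
```python
import cv2,numpy as np
t=cv2.imread("pics/top0.png");s=cv2.imread("pics/scene0.png")
r=lambda im,x,y,w,h,W,H:cv2.resize(im[y:y+h,x:x+w],(W,H),interpolation=cv2.INTER_CUBIC)
a=r(t,360,215,95,60,475,300)  # x5
b=r(s,165,265,115,90,325,300)
c=r(t,145,200,150,125,360,300) #x2.4
d=r(s,300,165,165,105,440,300)
cv2.imwrite("pics/crop1.png",np.vstack([np.hstack([a,b]),np.hstack([c,d])]))
```

```text
(no output)
```

View pics/crop1.png

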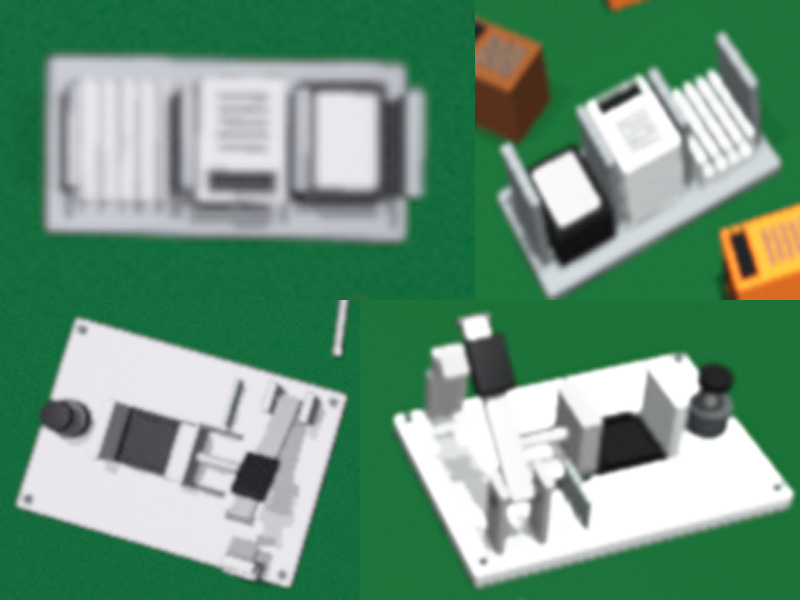

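Run:
```python
from h import *
im=cv2.cvtColor(cv2.imread("pics/top0.png"),cv2.COLOR_BGR2HSV)
def rect(x,y,w,h,lo,z,smax=70,mask=None):
    m=((im[...,2]>lo)&(im[...,1]<smax)).astype(np.uint8)
    k=np.zeros_like(m);k[y:y+h,x:x+w]=m[y:y+h,x:x+w]
    c=max(cv2.findContours(k,0,2)[0],key=cv2.contourArea)
    p=np.array([onz("top",*q,z)[:2] for q in c[:,0].astype(float)],np.float32)
    b=cv2.minAreaRect(p);print(np.round(b[0],4),np.round(b[1],4),round(b[2],2));return b
print("fix");rect(145,200,150,125,120,.015)
print("rack");rect(360,215,95,60,110,.008)
print("module");rect(398,228,20,29,205,.056)
# top-view of module corners by hand
for q in [(400,231),(416.4,231),(416,254.8),(400,255)]: print(onz("top",*q,.056))
for n,q,z in [("pad",(251.5,272.5),.131),("plunger",(145+60/2.4,200+117/2.4),.07)]: print(n,onz("top",*q,z))
for n,q,z in [("pad s",(300+490/2.667,165+65/2.857),.131),("plunger s",(300+(715-360)/2.667,165+78/2.857),.07)]: print(n,onz("scene",*q,z))
```

```text
fix
[0.5193 0.2063] [0.2949 0.2069] 73.44
rack
[ 0.5617 -0.2468] [0.1819 0.088 ] 87.96
module
[ 0.5696 -0.2442] [0.0393 0.047 ] 88.68
[ 0.58854209 -0.22491718  0.056     ]
[ 0.58820245 -0.26286658  0.056     ]
[ 0.53278772 -0.26047359  0.056     ]
[ 0.53259363 -0.22362432  0.056     ]
pad [0.49256662 0.10842374 0.131     ]
plunger [0.5501934  0.31013953 0.07      ]
pad s [0.66343569 0.34220177 0.131     ]
plunger s [0.56079811 0.30808101 0.07      ]
```

```bash
cat >> h.py <<'E'
def togo(x,y,z,yaw):
    "shift in tool axes (row units) and roll to bring TCP to x,y,z with tool y axis at world yaw (deg)"
    s=get_state();R=np.array(s["tool_rot"]);d=R.T@(np.array([x,y,z])-s["position"])/.03
    cur=np.degrees(np.arctan2(R[1,1],R[0,1]));r=-((yaw-cur+90)%180-90)
    print("t",round(s["time_s"],2),"pos",np.round(s["position"],4),"yaw",round(cur,2),"gap",round(s["finger_gap"],4),"F",np.round(s["force"],1),"shift",np.round(d,3),"roll",round(r/180,4))
E
python3 -m jog '[[0,0,0,0.057,1],[0,0,0,0.057,1],[0,0,0,0.057,1],[0,0,0,0.057,1],[0,0,0,0.057,1],[0,0,0,0.057,1],[0,0,0,0.05,1],[0,1,0,0,1],[0,1,0,0,1],[-1,1,0,0,1],[-1,1,0,0,1],[-1,1,0,0,1]]'
python3 - <<'E'
from h import *
togo(.5605,-.244,.16,-1.4)
im=cv2.imread("pics/top0.png");g=cv2.cvtColor(im,cv2.COLOR_BGR2HSV)
def blob(img,cam,x,y,w,h,z,vmax=60):
    m=(img[y:y+h,x:x+w].max(2)<vmax).astype(np.uint8)
    for c in cv2.findContours(m,0,2)[0]:
        if cv2.contourArea(c)>40:
            e=cv2.minAreaRect(c);print(cam,e[0][0]+x,e[0][1]+y,e[1],np.round(onz(cam,e[0][0]+x,e[0][1]+y,z),4))
s=cv2.imread("pics/scene0.png")
blob(im,"top",155,235,35,30,.07);blob(s,"scene",415,175,40,50,.07)
blob(im,"top",185,238,40,40,.02);blob(im,"top",235,255,35,35,.131);blob(s,"scene",330,165,40,40,.131)
print(proj("top",[.5521,.3165,.07]),proj("scene",[.5521,.3165,.07]))
E
```

```text
time_s: 1.6
position: [0.3827, 0.5274, 0.2229]
tool_rot: [[0.059, 0.998, -0.007], [0.998, -0.059, -0.013], [-0.013, -0.006, -1.0]]
force: [-0.1, 0.5, -0.1]
finger_gap: 0.0858
t 1.6 pos [0.3827 0.5274 0.2229] yaw -3.4 gap 0.0858 F [-0.1  0.5 -0.1] shift [-25.288   7.454   2.39 ] roll -0.0111
scene 433.0 192.5 (9.0, 10.0) [0.5612 0.3073 0.07  ]
top 250.85000038146973 272.95000076293945 (13.597793579101562, 16.443843841552734) [0.4916 0.1098 0.131 ]
scene 348.0094337463379 188.28301620483398 (18.406312942504883, 14.148136138916016) [0.4999 0.102  0.131 ]
[167.31440717 247.95338387] [432.99519431 189.18905514]
```

```bash
python3 -m jog '[[-1,0.5,0,-0.01,1],[-1,0.5,0,0,1],[-1,0.5,0,0,1],[-1,0.5,0,0,1],[-1,0.5,0,0,1],[-1,0.5,0,0,1],[-1,0.3,0,0,1],[-1,0.3,0,0,1],[-1,0.3,0,0,1],[-1,0.3,0,0,1],[-1,0.3,0,0,1],[-1,0.3,0,0,1],[-1,0.3,0,0,1],[-1,0.3,0,0,1],[-1,0.3,0,0,1],[-1,0.3,0,0,1],[-1,0.3,0,0,1],[-1,0.3,0,0,1],[-1,0.3,0,0,1],[-1,0.2,0,0,1]]' |head -2
python3 -c "
from h import *
togo(.5605,-.244,.16,-1.4)"
```

```text
time_s: 4.1
position: [0.5792, -0.1023, 0.2252]
t 4.1 pos [ 0.5792 -0.1023  0.2252] yaw -1.61 gap 0.085 F [ 0.4  0.5 -0.1] shift [-4.696 -0.453  2.275] roll -0.0012
```

```bash
python3 -m jog '[[-1,0,0.2,0,1],[-1,-0.1,0.4,0,1],[-1,-0.1,0.4,0,1],[-0.8,-0.1,0.4,0,1],[-0.4,-0.1,0.4,0,1],[-0.2,0,0.3,0,1],[0,0,0,0,1]]' |head -1
python3 -c "
from h import *
togo(.5605,-.244,.10,-1.4)
a=snap('top','top1');b=snap('scene','scene1')
r=lambda im,x,y,w,h,W,H:cv2.resize(im[y:y+h,x:x+w],(W,H),interpolation=2)[:,:,::-1]
cv2.imwrite('pics/crop2.png',np.hstack([r(a,350,185,130,130,400,400),r(b,130,200,170,170,400,400)]))
"
```

```text
time_s: 4.97
t 4.97 pos [ 0.5606 -0.2401  0.1609] yaw -1.71 gap 0.0854 F [-0.3  0.2  0.1] shift [-0.092  0.04   2.033] roll -0.0017
```

View pics/crop2.png

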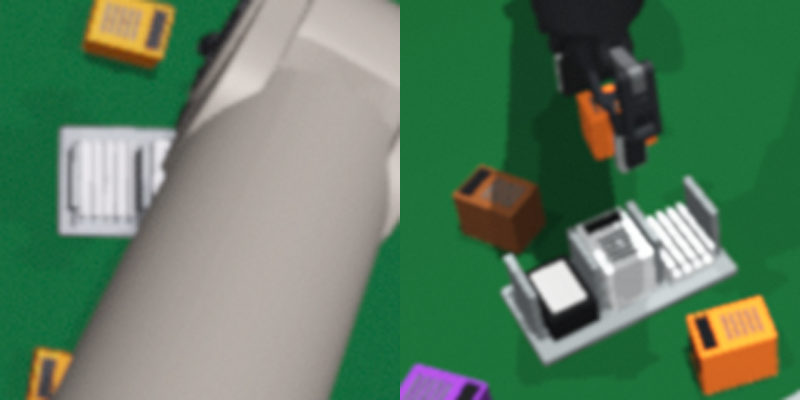

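The scene crop shows the fingers above the module, with the +x finger tip at about crop (630,165). I'll check that against the projection, then descend.

```bash
python3 -c "
from h import *
for p in [(.603,-.24,.173),(.518,-.24,.173),(.5605,-.244,.056),(.5315,-.224,.056),(.5895,-.264,.056),(.5895,-.224,.056)]:
    u=proj('scene',p); print(p,u,400+(u[0]-130)*400/170,(u[1]-200)*400/170)
"; python3 -m jog '[[-0.1,0,0.3,0,1],[-0.05,0,0.5,0,1],[0,0,0.5,0,1],[0,0,0.4,0,1],[0,0,0.1,0,1]]' |head -2
```

```text
(0.603, -0.24, 0.173) [227.54305644 268.09758444] 629.513073971243 160.2296104412708
(0.518, -0.24, 0.173) [203.93329389 240.06338074] 573.9606915062286 94.26677820908628
(0.5605, -0.244, 0.056) [220.27868105 300.24989492] 612.4204260092267 235.88210568404477
(0.5315, -0.224, 0.056) [222.27964038 286.32516613] 617.1285655930448 203.1180379436209
(0.5895, -0.264, 0.056) [218.16927999 314.92927263] 607.4571293940296 270.42181794641033
(0.5895, -0.224, 0.056) [237.50373153 305.26275983] 652.9499565528943 247.6770819631925
time_s: 5.7
position: [0.5611, -0.2432, 0.1041]
```

Module corners match their predicted projections, so the estimate is good. Descending.

```bash
python3 -m jog '[[-0.03,0,0.5,0,1],[0,0,0.6,0,1],[0,0,0.6,0,1],[0,0,0.5,0,1],[0,0,0.35,0,1],[0,0,0.15,0,1],[0,0,0,0,1]]' |head -5
python3 -c "
from h import *
togo(.5605,-.244,.022,-1.4)"
```

```text
time_s: 6.58
position: [0.5593, -0.2458, 0.0168]
tool_rot: [[0.025, 0.999, -0.019], [1.0, -0.026, -0.018], [-0.018, -0.019, -1.0]]
force: [0.4, -0.7, 0.8]
finger_gap: 0.0855
t 6.58 pos [ 0.5593 -0.2458  0.0168] yaw -1.47 gap 0.0855 F [ 0.4 -0.7  0.8] shift [ 0.058  0.034 -0.174] roll -0.0004
```

```bash
python3 -m jog '[[0.06,0,-0.1,0,0.3],[0,0,0,0,-1],[0,0,0,0,-1],[0,0,0,0,-1],[0,0,0,0,-1],[0,0,0,0,-1]]' 50
python3 -m jog '[[0,0,-0.3,0,-1],[0,0,-0.5,0,-1],[0,0,-0.7,0,-1],[0,0,-0.7,0,-1],[0,0,-0.7,0,-1],[0,0,0,0,-1]]'
python3 -c "
from h import *
togo(.5,-.08,.11,73.4)"
```

```text
time_s: 7.32
position: [0.5601, -0.2436, 0.0213]
tool_rot: [[0.025, 1.0, -0.018], [1.0, -0.025, -0.018], [-0.018, -0.017, -1.0]]
force: [-0.7, 0.6, -1.5]
finger_gap: 0.0574
time_s: 8.07
position: [0.562, -0.2425, 0.1152]
tool_rot: [[0.026, 1.0, -0.015], [0.999, -0.026, -0.019], [-0.019, -0.015, -1.0]]
force: [0.0, -0.3, -2.8]
finger_gap: 0.0572
t 8.07 pos [ 0.562  -0.2425  0.1152] yaw -1.49 gap 0.0572 F [ 0.  -0.3 -2.8] shift [ 5.364 -2.203  0.104] roll -0.4161
```

```bash
python3 -m jog '[[0.7,-0.3,0,0,-1],[1,-0.4,0,0,-1],[1,-0.4,0,0,-1],[1,-0.4,0,0,-1],[0.9,-0.4,0,0,-1],[0.6,-0.2,0,0,-1],[0,0,0,-0.05,-1],[0,0,0,-0.059,-1],[0,0,0,-0.059,-1],[0,0,0,-0.059,-1],[0,0,0,-0.059,-1],[0,0,0,-0.059,-1],[0,0,0,-0.05,-1],[0,0,0,0,-1]]'|head -3
python3 -c "
from h import *
togo(.5,-.08,.014,73.4)"
```

```text
time_s: 9.82
position: [0.4943, -0.0796, 0.1078]
tool_rot: [[-0.943, 0.332, -0.025], [0.333, 0.943, -0.019], [0.017, -0.026, -1.0]]
t 9.82 pos [ 0.4943 -0.0796  0.1078] yaw 70.58 gap 0.0575 F [-1.2 -0.5 -2.7] shift [-0.236  0.131  3.122] roll -0.0157
```

```bash
python3 -m jog '[[0,0,0.5,-0.016,-1],[0,0,0.6,0,-1],[0,0,0.6,0,-1],[0,0,0.5,0,-1],[0,0,0.35,0,-1],[0,0,0.15,0,-1],[0,0,0,0,-1]]'|head -4
python3 -c "
from h import *
togo(.5,-.08,.014,73.4)"
```

```text
time_s: 10.7
position: [0.4925, -0.0816, 0.0238]
tool_rot: [[-0.954, 0.3, -0.024], [0.301, 0.954, -0.019], [0.017, -0.026, -1.0]]
force: [-0.1, -0.1, -2.9]
t 10.7 pos [ 0.4925 -0.0816  0.0238] yaw 72.53 gap 0.057 F [-0.1 -0.1 -2.9] shift [-0.229  0.133  0.319] roll -0.0049
```

```bash
python3 -m jog '[[0,0,0.2,-0.005,-1],[0,0,0.1,0,-1],[0,0,0,0,-1]]'|sed -n '2p;4p'
python3 -c "
from h import *
togo(.5,-.08,.014,73.4)"
```

```text
position: [0.4931, -0.0818, 0.0151]
force: [-0.2, 0.1, -3.3]
t 11.07 pos [ 0.4931 -0.0818  0.0151] yaw 73.47 gap 0.0573 F [-0.2  0.1 -3.3] shift [-0.203  0.125  0.03 ] roll 0.0004
```

```bash
python3 -m jog '[[0,0,0.03,0,-1],[0,0,0,0,0.2],[0,0,0,0,1],[0,0,0,0,1],[0,0,0,0,1],[0,0,-0.4,0,1],[0,0,-0.6,0,1],[0,0,-0.7,0,1],[0,0,-0.7,0,1],[0,0,-0.7,0,1],[0,0,0,0.05,1],[0,0,0,0.059,1],[0,0,0,0.059,1],[0,0,0,0.059,1],[0,0,0,0.059,1],[0,0,0,0.059,1],[0,0,0,0.059,1],[0,0,0,0.059,1],[0,0,0,0.05,1],[0,0,0,0,1]]'|sed -n '2,4p'
python3 -c "
from h import *
togo(.4931,-.0818,.03,-16.6)
a=snap('top','top2');b=snap('scene','scene2')
r=lambda im,x,y,w,h,W,H:cv2.resize(im[y:y+h,x:x+w],(W,H),interpolation=2)[:,:,::-1]
cv2.imwrite('pics/crop3.png',np.hstack([r(a,260,200,130,130,400,400),r(b,210,160,130,130,400,400)]))
"
```

```text
position: [0.4986, -0.0794, 0.1236]
tool_rot: [[0.348, 0.937, -0.008], [0.937, -0.348, -0.014], [-0.016, -0.002, -1.0]]
force: [-0.1, -0.7, -0.2]
t 13.57 pos [ 0.4986 -0.0794  0.1236] yaw -20.36 gap 0.0852 F [-0.1 -0.7 -0.2] shift [-0.089 -0.138  3.123] roll -0.0209
```

View pics/crop3.png

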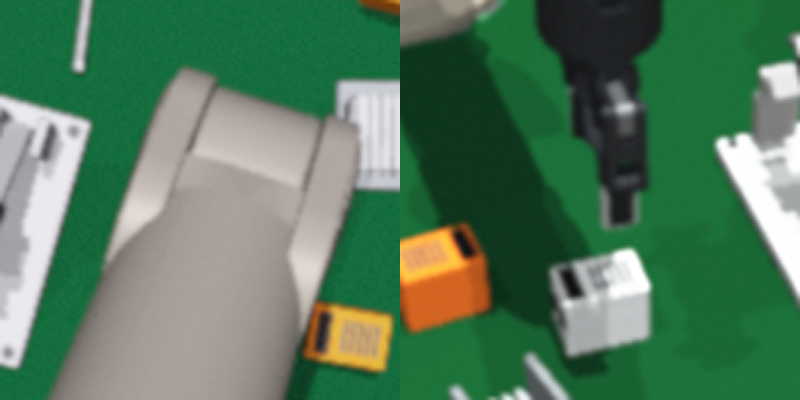

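The module stands upright on the mat under the gripper at crop (600,300), its x axis across the fingers. Regripping by the long sides.

```bash
python3 -m jog '[[-0.09,-0.13,0.2,-0.021,1],[0,0,0.4,0,1],[0,0,0.5,0,1],[0,0,0.5,0,1],[0,0,0,0,1]]'|sed -n '2p'
python3 -c "
from h import *
togo(.4931,-.0818,.018,-16.5)"
```

```text
position: [0.4938, -0.0811, 0.0728]
t 14.3 pos [ 0.4938 -0.0811  0.0728] yaw -16.13 gap 0.0854 F [ 0.1 -0.2 -0.1] shift [-0.003 -0.009  1.825] roll 0.002
```

```bash
python3 -m jog '[[0,0,0.4,0.002,1],[0,0,0.5,0,1],[0,0,0.5,0,1],[0,0,0.3,0,1],[0,0,0.05,0,1],[0,0,0,0,0.2],[0,0,0,0,-1],[0,0,0,0,-1],[0,0,0,0,-1],[0,0,0,0,-1],[0,0,0,0,-1]]' 50|sed -n '2,5p'
python3 -c "
from h import *
togo(.4931,-.0818,.018,-16.5)"
```

```text
position: [0.4939, -0.0817, 0.0169]
tool_rot: [[0.284, 0.959, -0.007], [0.959, -0.284, -0.013], [-0.014, -0.003, -1.0]]
force: [0.2, -0.5, -1.3]
finger_gap: 0.0393
t 15.68 pos [ 0.4939 -0.0817  0.0169] yaw -16.51 gap 0.0393 F [ 0.2 -0.5 -1.3] shift [-0.01  -0.025 -0.035] roll -0.0001
```

```bash
python3 -m jog '[[0,0,-0.4,0,-1],[0,0,-0.7,0,-1],[0,0,-0.9,0,-1],[0,0,-0.9,0,-1],[0,0,-1,0,-1],[0,0,-1,0,-1],[0,0,-0.8,0,-1],[0,0,-0.4,0,-1],[0,0,0,0,-1]]'|sed -n '2,5p'
python3 - <<'E'
from h import *
F=np.array([.5193,.2063,0]);a=np.radians(-16.56);c,s=np.cos(a),np.sin(a);R=np.array([[c,-s,0],[s,c,0],[0,0,1]])
w=lambda x,y,z:F+R@np.array([x,y,z])
print(w(0,.028,.02))
out=[]
for cam,x,y,ww,hh,k in(("top",145,200,150,125,3),("scene",310,165,150,105,3)):
    im=cv2.imread(f"pics/{cam}0.png");im=cv2.resize(im[y:y+hh,x:x+ww],None,fx=k,fy=k,interpolation=2)
    def L(ps,col):
        q=[tuple(int(v) for v in (proj(cam,w(*p))-[x,y]+.5)*k) for p in ps]
        cv2.polylines(im,[np.array(q)],True,col,1)
    L([(-.1,-.145,.015),(.1,-.145,.015),(.1,.145,.015),(-.1,.145,.015)],(0,0,255))
    L([(-.023,.062-.068,.02),(.023,-.006,.02),(.023,.062,.02),(-.023,.062,.02)],(255,0,255))
    L([(-.028,-.006,.072),(.028,-.006,.072),(.028,-.024,.072),(-.028,-.024,.072)],(255,128,0))
    L([(-.028,.062,.072),(.028,.062,.072),(.028,.074,.072),(-.028,.074,.072)],(0,200,255))
    t=np.linspace(0,6.28,20);L([(.016*np.cos(i),.115+.016*np.sin(i),.07) for i in t],(0,255,0))
    L([(-.0158,-.117,.1444),(.0216,-.117,.1176),(.0216,-.083,.1176),(-.0158,-.083,.1444)],(0,255,0))
    out.append(cv2.copyMakeBorder(im,0,375-im.shape[0],0,0,0))
cv2.imwrite("pics/ov.png",cv2.resize(np.hstack(out),(800,333)))
E
```

```text
position: [0.4928, -0.0799, 0.2092]
tool_rot: [[0.287, 0.958, -0.008], [0.958, -0.287, -0.011], [-0.013, -0.005, -1.0]]
force: [0.8, 0.4, -3.6]
finger_gap: 0.0394
[0.52728054 0.23313861 0.02      ]
```

View pics/ov.png

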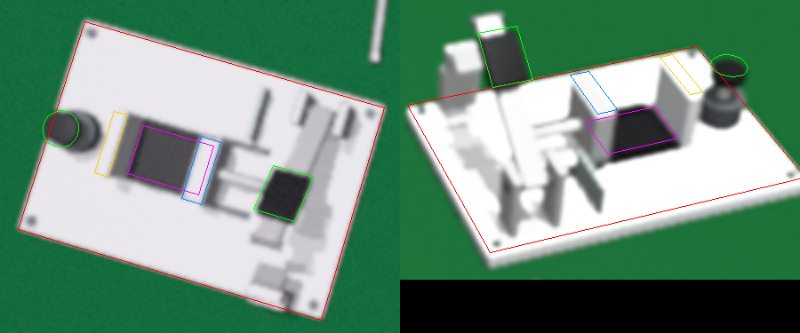

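```bash
python3 -c "
from h import *
togo(.528,.2325,.2,-16.56)"
python3 -m jog '[[0.5,0,0,0,-1],[0.9,-0.15,0,0,-1],[1,-0.2,0,0,-1],[1,-0.2,0,0,-1],[1,-0.2,0,0,-1],[1,-0.2,0,0,-1],[1,-0.2,0,0,-1],[1,-0.2,0,0,-1],[1,-0.2,0,0,-1],[0.7,-0.1,0,0,-1],[0.3,0,0,0,-1],[0,0,0,0,-1]]'|sed -n 2p
python3 -c "
from h import *
togo(.528,.2325,.2,-16.56)"
```

```text
t 16.8 pos [ 0.4928 -0.0799  0.2092] yaw -16.66 gap 0.0394 F [ 0.8  0.4 -3.6] shift [10.316 -1.862  0.178] roll -0.0006
position: [0.5194, 0.2228, 0.1913]
t 18.3 pos [0.5194 0.2228 0.1913] yaw -16.37 gap 0.0392 F [-1.2 -0.3 -3.5] shift [ 0.383  0.176 -0.305] roll 0.001
```

```bash
python3 -m jog '[[0.35,0.15,0.2,0.001,-1],[0.03,0,0.4,0,-1],[0,0,0.6,0,-1],[0,0,0.6,0,-1],[0,0,0.4,0,-1],[0,0,0,0,-1]]'|sed -n 2,3p
python3 - <<'E'
from h import *
togo(.528,.2325,.1,-16.56)
b=snap("scene","scene3");snap("top","top3")
s=get_state();p=np.array(s["position"]);T=np.array(s["tool_rot"])
x,y,w,h,k=370,120,110,110,5
im=cv2.resize(b[y:y+h,x:x+w],None,fx=k,fy=k,interpolation=2)[:,:,::-1].copy()
for z in(.0169,.0169-.048):
  q=[tuple(int(v) for v in (proj("scene",p+T@[a,bb,z])-[x,y]+.5)*k) for a,bb in((-.029,-.02),(-.029,.02),(.029,.02),(.029,-.02))]
  cv2.polylines(im,[np.array(q)],True,(255,0,255),1)
cv2.imwrite("pics/c4.png",im)
E
```

```text
position: [0.5248, 0.2273, 0.119]
tool_rot: [[0.289, 0.957, -0.032], [0.957, -0.29, -0.022], [-0.03, -0.024, -0.999]]
t 19.05 pos [0.5248 0.2273 0.119 ] yaw -16.87 gap 0.0395 F [-0.1  0.7 -2.9] shift [0.215 0.068 0.626] roll -0.0017
```

View pics/c4.png

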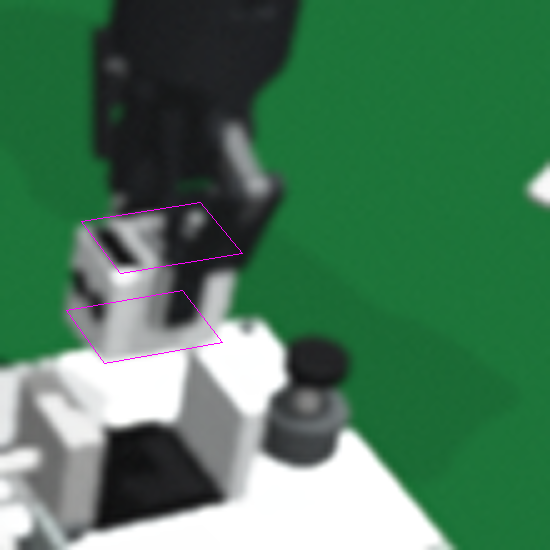

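Run:
```python
from h import *
F=np.array([.5193,.2063,0]);a=np.radians(-16.56);c,s=np.cos(a),np.sin(a);R=np.array([[c,-s,0],[s,c,0],[0,0,1]])
def f(n,u,v,z):
    p=onz("scene",u/5+370-.4,v/5+120-.4,z);print(n,np.round(p,4),"fixture mm",np.round(1e3*(R.T@(p-F)),1))
f("jaw corner (28,-6)",103,430,.072);f("wall near top (28?,62)",250,405,.072);f("wall far top (-28?,62)",195,345,.072)
f("wall near bottom (?,62,20)",224,498,.02);f("floor far right (-23,62,20)",180,425,.02);f("floor front lip (23,y,27)",150,514,.027)
f("plunger (0,115)",317,360,.07);f("floor back",140,426,.02)
for cam,x,y,w,h in (("top",145,200,150,125),("scene",310,165,155,110)):
    g=cv2.cvtColor(cv2.imread(f"pics/{cam}0.png"),cv2.COLOR_BGR2HSV)
    m=((g[...,1]<70)&(g[...,2]>215)).astype(np.uint8)
    if cam=="top": m=((g[...,1]<70)&(g[...,2]>150)).astype(np.uint8)
    k=np.zeros_like(m);k[y:y+h,x:x+w]=m[y:y+h,x:x+w]
    ct=cv2.convexHull(max(cv2.findContours(k,0,2)[0],key=cv2.contourArea))
    for q in cv2.approxPolyDP(ct,3,True)[:,0]:
        p=onz(cam,*map(float,q),.015);print(cam,q,np.round(1e3*(R.T@(p-F)),1))
```

```text
jaw corner (28,-6) [0.5431 0.1917 0.072 ] fixture mm [26.9 -7.2 72. ]
wall near top (28?,62) [0.5673 0.2584 0.072 ] fixture mm [31.1 63.6 72. ]
wall far top (-28?,62) [0.52   0.2693 0.072 ] fixture mm [-17.3  60.6  72. ]
wall near bottom (?,62,20) [0.5669 0.2528 0.02  ] fixture mm [32.3 58.2 20. ]
floor far right (-23,62,20) [0.5152 0.2736 0.02  ] fixture mm [-23.1  63.3  20. ]
floor front lip (23,y,27) [0.5615 0.2104 0.027 ] fixture mm [39.2 16.  27. ]
plunger (0,115) [0.5587 0.3098 0.07  ] fixture mm [  8.3 110.5  70. ]
floor back [0.5048 0.2573 0.02  ] fixture mm [-28.4  44.8  20. ]
top [176 208] [ 98.6 145.7  15. ]
top [288 239] [ 101.6 -142.8   15. ]
top [264 319] [ -99.  -142.5   15. ]
top [152 285] [-98.  143.8  15. ]
scene [461 233] [104.  139.6  15. ]
scene [343 261] [ 104.2 -147.3   15. ]
scene [313 206] [ -92.8 -146.    15. ]
scene [422 185] [-87.5 142.   15. ]
```

Run:
```python
from h import *
for u,v,z,e in((263.6,275.4,0,"(.504,-.1153)"),(291.2,270.5,0,"(.5206,-.0597)")): print(np.round(onz("scene",u-.4,v-.4,z),4),"expected",e)
print(proj("scene",[.504,-.1153,0]),proj("scene",[.5206,-.0597,0]),proj("scene",[.504,-.1153,0.048]),proj("scene",[.5206,-.0597,0.048]))
b=cv2.imread("pics/scene2.png")[230:285,250:305]
cc=cv2.resize(b,None,fx=7,fy=7,interpolation=2)
d=cv2.imread("pics/scene3.png")[180:240,380:420+0]
d=cv2.imread("pics/scene3.png")[180:235,370:430]
d=cv2.resize(d,None,fx=6.5,fy=7,interpolation=2)
cv2.imwrite("pics/c5.png",np.hstack([cc,d]))
print(cc.shape,d.shape)
```

```text
[ 0.5027 -0.1178 -0.    ] expected (.504,-.1153)
[ 0.5238 -0.0623 -0.    ] expected (.5206,-.0597)
[264.54140223 274.89155213] [290.96401904 268.71653098] [263.45304739 258.42297753] [290.66002856 252.28896004]
(385, 385, 3) (385, 390, 3)
```

View pics/c5.png

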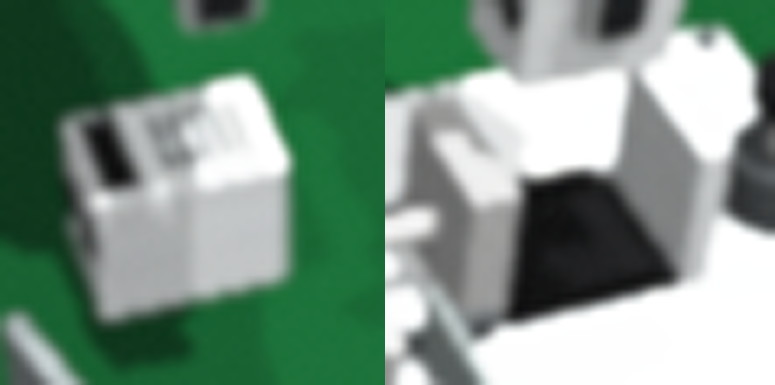

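Run:
```python
from h import *
F=np.array([.5193,.2063,0]);a=np.radians(-16.56);c,s=np.cos(a),np.sin(a);R=np.array([[c,-s,0],[s,c,0],[0,0,1]])
def f(n,u,v,z):
    p=onz("scene",(u-385)/6.5+370-.4,v/7+180-1.,z);print(n,np.round(1e3*(R.T@(p-F)),1))
f("jaw (28,-6)",520,190,.072);f("jaw(28,-24)",465,203,.072);f("wall near(?,62)",717,163,.072);f("wall far",640,75,.072);f("wall near bot",690,275,.02)
f("front lip @z27",510,320,.027);f("front lip @z27",680,275,.027);f("front @z20",510,320,.02);f("front @z20",680,275,.02);f("back @20",535,180,.02);f("back@20",605,180,.02)
# module bottom visible in same view, TCP known
p=onz("scene",(520-385)/6.5+370-.4,78/7+180-1.,.119-.0175);print(p)
# scene base with tighter edges, corrected
for q,e in(((461,233),(100,145)),((343,261),(100,-145)),((313,206),(-100,-145))):
    p=onz("scene",q[0],q[1]-.6,.015);print(np.round(1e3*(R.T@(p-F)),1),e)
```

```text
jaw (28,-6) [28.8 -7.7 72. ]
jaw(28,-24) [ 29.  -28.3  72. ]
wall near(?,62) [37.4 63.  72. ]
wall far [-13.2  59.1  72. ]
wall near bot [30.9 64.4 20. ]
front lip @z27 [ 38.9 -10.8  27. ]
front lip @z27 [37.1 56.1 27. ]
front @z20 [31.7 -6.5 20. ]
front @z20 [29.8 61.  20. ]
back @20 [-32.4  33.8  20. ]
back@20 [-24.3  58.2  20. ]
[0.52821446 0.20113692 0.1015    ]
[102.2 140.7  15. ] (100, 145)
[ 102.5 -146.6   15. ] (100, -145)
[ -95.  -145.3   15. ] (-100, -145)
```

```bash
python3 -m jog '[[0.15,0.13,0.2,-0.001,-1],[0,0,0.3,0,-1],[0,0,0.1,0,-1],[0,0,0,0,-1]]'|sed -n 2,4p
python3 -c "
from h import *
togo(.5294,.2315,.05,-16.56)"
```

```text
position: [0.5316, 0.2315, 0.102]
tool_rot: [[0.286, 0.958, -0.027], [0.958, -0.286, -0.019], [-0.026, -0.021, -0.999]]
force: [-0.4, -0.4, -2.5]
t 19.65 pos [0.5316 0.2315 0.102 ] yaw -16.65 gap 0.0396 F [-0.4 -0.4 -2.5] shift [ 0.024 -0.033  1.736] roll -0.0005
```

```bash
python3 -m jog '[[0.02,-0.03,0.3,0,-1],[0,0,0.4,0,-1],[0,0,0.4,0,-1],[0,0,0.2,0,-1],[0,0,0,0,-1]]'|sed -n 2,4p
python3 - <<'E'
from h import *
togo(.5294,.2315,.05,-16.56)
b=snap("scene","scene4");x,y,w,h,k=370,160,85,75,9
im=cv2.resize(b[y:y+h,x:x+w],None,fx=k,fy=k,interpolation=2)[:,:,::-1]
im=(255*(im/255.)**1.8).astype(np.uint8)
cv2.imwrite("pics/c6.png",im)
E
```

```text
position: [0.5292, 0.2315, 0.0598]
tool_rot: [[0.286, 0.958, -0.028], [0.958, -0.286, -0.02], [-0.027, -0.021, -0.999]]
force: [-0.2, -0.3, -3.4]
t 20.27 pos [0.5292 0.2315 0.0598] yaw -16.64 gap 0.0391 F [-0.2 -0.3 -3.4] shift [0.01  0.012 0.328] roll -0.0005
```

View pics/c6.png

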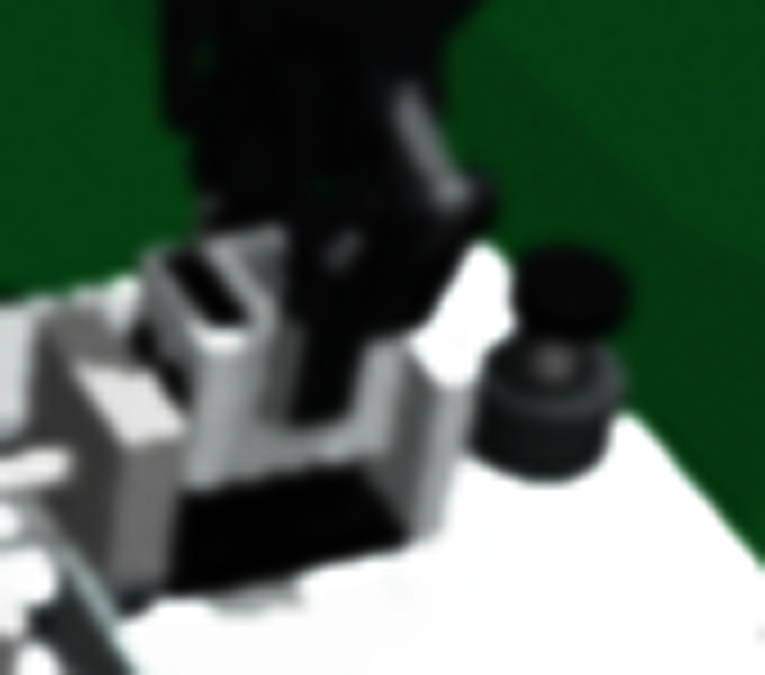

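Run:
```python
from h import *
F=np.array([.5193,.2063,0]);a=np.radians(-16.56);c,s=np.cos(a),np.sin(a);R=np.array([[c,-s,0],[s,c,0],[0,0,1]])
S=get_state();p=np.array(S["position"]);T=np.array(S["tool_rot"])
px=lambda q:(q-[370,160])*9+4
for n,l in(("top front left",(-.029,.02,-.0311)),("bot front left",(-.029,.02,.0169)),("bot front right",(.029,.02,.0169))):
    X=p+T@l;print(n,np.round(px(proj("scene",X))),np.round(1e3*(R.T@(X-F)),1))
for o in((0,0),(3,-1),(6,-3)):
    w=lambda x,y,z:F+R@np.array([x+o[0]*1e-3,y+o[1]*1e-3,z])
    print(o,[np.round(px(proj("scene",w(*q)))) for q in((.028,-.006,.072),(.028,-.024,.072),(.028,.062,.072),(0,.115,.07),(.023,.062,.02),(.028,.062,.02))])
```

```text
top front left [211. 338.] [23.1 -1.1 91.5]
bot front left [182. 488.] [22.1 -2.4 43.6]
bot front right [388. 448.] [22.1 55.6 42. ]
(0, 0) [array([192., 416.]), array([126., 430.]), array([439., 363.]), array([571., 267.]), array([400., 512.]), array([409., 524.])]
(3, -1) [array([194., 424.]), array([127., 438.]), array([441., 371.]), array([573., 274.]), array([402., 520.]), array([411., 531.])]
(6, -3) [array([192., 433.]), array([125., 447.]), array([439., 380.]), array([572., 282.]), array([401., 528.]), array([410., 540.])]
```

```bash
python3 -m jog '[[-0.04,0.04,0.2,0,-1],[0,0,0.15,0,-1],[0,0,0.1,0,-1],[0,0,0,0,-1]]'|sed -n 2,4p
python3 -c "
from h import *
togo(.5299,.2303,.038,-16.56)"
```

```text
position: [0.5306, 0.2299, 0.0464]
tool_rot: [[0.286, 0.958, -0.026], [0.958, -0.286, -0.019], [-0.025, -0.02, -0.999]]
force: [-0.6, -0.2, -3.6]
t 20.82 pos [0.5306 0.2299 0.0464] yaw -16.65 gap 0.0392 F [-0.6 -0.2 -3.6] shift [ 0.013 -0.019  0.281] roll -0.0005
```

```bash
python3 -m jog '[[0,0,0.1,0,-1],[0,0,0.1,0,-1],[0,0,0,0,-1]]'|sed -n '2p;4p'
python3 -c "
from h import *
togo(.5299,.2303,.038,-16.56)"
```

```text
position: [0.5305, 0.23, 0.0402]
force: [0.1, -1.4, -3.8]
t 21.2 pos [0.5305 0.23   0.0402] yaw -16.64 gap 0.0393 F [ 0.1 -1.4 -3.8] shift [ 0.007 -0.022  0.074] roll -0.0004
```

```bash
python3 -m jog '[[0,0,0.08,0,-1],[0,0,0.03,0,-1],[0,0,0,0,-1]]'|sed -n '2p;4p'
```

```text
position: [0.5306, 0.23, 0.0375]
force: [-0.0, 0.3, -2.3]
```

```bash
python3 -m jog '[[0,0,0.02,0,-0.2],[0,0,0,0,0.2],[0,0,0,0,0.5],[0,0,0,0,0.6],[0,0,0,0,0.6]]'|sed -n '2p;4,5p'
python3 -m jog '[[0,0,-0.3,0,0.7],[0,0,-0.5,0,0.7],[0,0,-0.8,0,0.7],[0,0,-1,0,0.7],[0,0,-1,0,0.7],[0,0,-1,0,0.7],[0,0,-0.8,0,0.5],[0,0,-0.2,0,0.5],[0,0,0,0,0]]'|sed -n '2,5p'
python3 - <<'E'
from h import *
b=snap("scene","scene5");x,y,w,h,k=320,150,135,100,5
im=cv2.resize(b[y:y+h,x:x+w],None,fx=k,fy=k,interpolation=2)[:,:,::-1]
im=(255*(im/255.)**1.8).astype(np.uint8)
cv2.imwrite("pics/c7.png",im)
E
```

```text
position: [0.5318, 0.2304, 0.0377]
force: [1.0, 0.1, 0.2]
finger_gap: 0.0685
position: [0.5367, 0.2328, 0.2182]
tool_rot: [[0.288, 0.958, -0.019], [0.958, -0.288, -0.013], [-0.018, -0.015, -1.0]]
force: [-0.7, -0.7, -0.9]
finger_gap: 0.0472
```

View pics/c7.png

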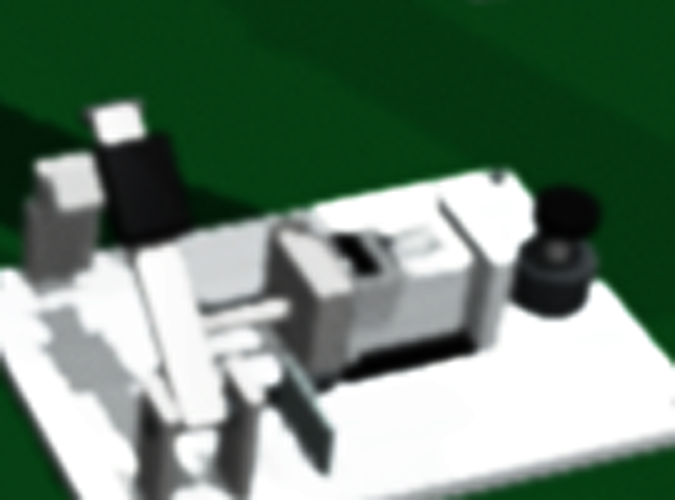

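Module is seated between jaw (crop 310,290) and wall (490,270), just under their tops, and the lever is up. Next is the lever.

```bash
python3 -c "
from h import *
togo(.4902,.1085,.165,-16.56)"
python3 -m jog '[[-0.6,0,0,0,-1],[-1,0,0,0,-1],[-1,0,0,0,-1],[-1,-0.1,0.2,0,-1],[-0.6,-0.1,0.4,0,-1],[-0.2,-0.1,0.4,0,-1],[0,0,0.2,0,-1],[0,0,0,0,-1]]'|sed -n 2p
python3 -c "
from h import *
togo(.4902,.1085,.145,-16.56)"
```

```text
t 23.38 pos [0.5366 0.2327 0.2178] yaw -16.74 gap 0.0428 F [-0.   0.4 -0.2] shift [-4.376 -0.261  1.849] roll -0.001
position: [0.4814, 0.0969, 0.1777]
t 24.38 pos [0.4814 0.0969 0.1777] yaw -16.97 gap -0.0004 F [ 0.4  0.4 -0.8] shift [0.486 0.193 1.073] roll -0.0023
```

```bash
python3 -m jog '[[0.45,0.18,0.1,-0.002,-1],[0.05,0.02,0.3,0,-1],[0,0,0.3,0,-1],[0,0,0,0,-1]]'|sed -n '2p;4p'
python3 -c "
from h import *
togo(.4902,.1085,.145,-16.56)
togo(.4720,.1139,.076,-16.56)"
```

```text
position: [0.4927, 0.1122, 0.1546]
force: [-0.9, -0.3, 0.5]
t 24.88 pos [0.4927 0.1122 0.1546] yaw -16.38 gap 0.0002 F [-0.9 -0.3  0.5] shift [-0.134 -0.038  0.326] roll 0.001
t 24.88 pos [0.4927 0.1122 0.1546] yaw -16.38 gap 0.0002 F [-0.9 -0.3  0.5] shift [-0.067 -0.619  2.639] roll 0.001
```

```bash
python3 -m jog '[[-0.1,0,0.2,0,-1],[0,-0.05,0.3,0,-1],[0,-0.05,0.3,0,-1],[0,-0.07,0.3,0,-1],[0,-0.07,0.3,0,-1]]'|sed -n '2p;4p'
python3 -c "
from h import *
togo(.4720,.1139,.076,-16.56)"
```

```text
position: [0.4845, 0.1104, 0.1118]
force: [-1.9, 0.7, 6.5]
t 25.5 pos [0.4845 0.1104 0.1118] yaw -16.44 gap 0.0 F [-1.9  0.7  6.5] shift [ 0.024 -0.408  1.2  ] roll 0.0007
```

```bash
python3 -m jog '[[0.02,-0.1,0.3,0,-1],[0,-0.1,0.3,0,-1],[0,-0.1,0.3,0,-1],[0,-0.08,0.3,0,-1],[0,0,0.25,0,-1],[0,0,0.2,0,-1]]'|sed -n '2p;4p'
python3 -c "
from h import *
togo(.4720,.1139,.076,-16.56)"
```

```text
position: [0.4739, 0.1146, 0.0688]
force: [-28.0, -4.6, 107.3]
t 26.25 pos [0.4739 0.1146 0.0688] yaw -16.56 gap -0.0002 F [-28.   -4.6 107.3] shift [-0.045 -0.06  -0.238] roll 0.0
```

Hard stop reached with a high force, so I'm backing off straight up.

```bash
python3 -m jog '[[0,0,-0.3,0,-1],[0,0,-0.3,0,-1]]'|sed -n '2p;4p'
python3 -m jog '[[0,0,-0.6,0,-1],[0,0,-0.9,0,-1],[0,0,-0.9,0,-1],[0,0,-0.9,0,-1],[0,0,-0.5,0,-1],[0,0,0,0,-1]]'|sed -n '2p;4p'
python3 - <<'E'
from h import *
F=np.array([.5216,.2035]);togo(F[0]+.115*.285,F[1]+.115*.9585,.09,-16.56)
b=snap("scene","scene6");x,y,w,h,k=320,150,135,100,5
im=cv2.resize(b[y:y+h,x:x+w],None,fx=k,fy=k,interpolation=2)[:,:,::-1]
cv2.imwrite("pics/c8.png",(255*(im/255.)**1.8).astype(np.uint8))
E
```

```text
position: [0.4749, 0.1141, 0.0887]
force: [-0.0, 0.1, -0.8]
position: [0.4747, 0.1153, 0.2025]
force: [-0.8, 0.3, -1.0]
t 27.25 pos [0.4747 0.1153 0.2025] yaw -16.57 gap -0.0001 F [-0.8  0.3 -1. ] shift [7.169 0.761 3.588] roll -0.0
```

View pics/c8.png

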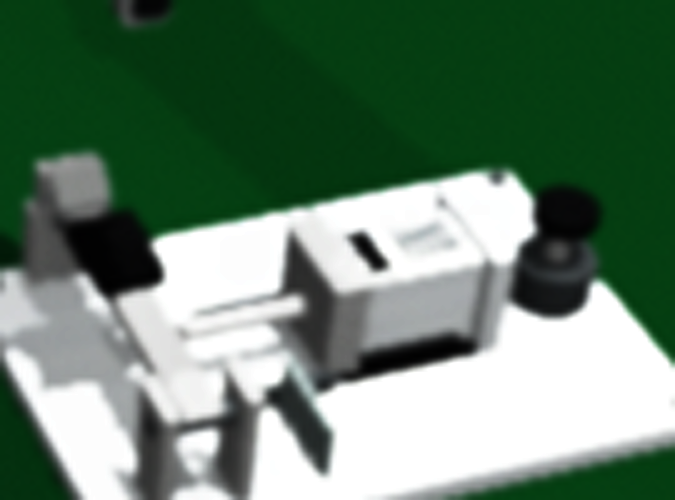

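Lever is latched down (pad at crop 110,245), with the jaw against the upright module. Next is the plunger.

```bash
python3 -m jog '[[0.7,0,0,0,-1],[1,0.1,0,0,-1],[1,0.1,0,0,-1],[1,0.1,0,0,-1],[1,0.1,0.2,0,-1],[1,0.1,0.4,0,-1],[0.8,0.1,0.5,0,-1],[0.4,0.1,0.5,0,-1],[0,0,0.5,0,-1],[0,0,0,0,-1]]'|sed -n '2p;4p'
python3 -c "
from h import *
togo(.5545,.3125,.074,-16.56)"
```

```text
position: [0.5462, 0.3261, 0.1164]
force: [0.8, -0.4, -0.3]
t 28.55 pos [0.5462 0.3261 0.1164] yaw -16.05 gap -0.0003 F [ 0.8 -0.4 -0.3] shift [-0.317  0.452  1.406] roll 0.0029
```

```bash
python3 -m jog '[[-0.3,0.4,0.2,0,-1],[-0.02,0.05,0.4,0,-1],[0,0,0.4,0,-1],[0,0,0.2,0,-1],[0,0,0,0,-1]]'|sed -n '2p;4p'
python3 -c "
from h import *
togo(.5545,.3125,.06,-16.56)"
```

```text
position: [0.5559, 0.3098, 0.0787]
force: [-0.8, 0.0, -0.9]
t 29.18 pos [0.5559 0.3098 0.0787] yaw -16.22 gap 0.0 F [-0.8  0.  -0.9] shift [ 0.094 -0.043  0.623] roll 0.0019
```

```bash
python3 -m jog '[[0.08,-0.04,0.15,0,-1],[0,0,0.15,0,-1],[0,0,0.15,0,-1],[0,0,0.1,0,-1]]'|sed -n '2p;4p'
```

```text
position: [0.5553, 0.3134, 0.0629]
force: [-1.3, -0.7, 4.7]
```

```bash
python3 -m jog '[[0,0,0.1,0,-1],[0,0,0.1,0,-1]]'|sed -n '2p;4p'; python3 -m jog '[[0,0,0.07,0,-1],[0,0,0.05,0,-1]]'|sed -n '2p;4p'
```

```text
position: [0.5557, 0.3134, 0.0579]
force: [-6.4, -2.3, 26.0]
position: [0.5556, 0.3134, 0.0581]
force: [-5.6, -3.9, 14.9]
```

Plunger is on its stop: z no longer falls and the force exceeds the spring. I'll hold briefly, then retract.

```bash
python3 -m jog '[[0,0,0.07,0,-1],[0,0,0.07,0,-1]]'|sed -n '2p;4p'
python3 -m jog '[[0,0,-0.3,0,-1],[0,0,-0.6,0,-1],[0,0,-0.9,0,-1],[0,0,-1,0,-1],[0,0,-1,0,-1],[0,0,-0.6,0,-1],[0,0,0,0,-1],[0,0,0,0,-1]]'|sed -n '2p;4p'
python3 - <<'E'
from h import *
b=snap("scene","scene7");x,y,w,h,k=320,150,135,100,5
im=cv2.resize(b[y:y+h,x:x+w],None,fx=k,fy=k,interpolation=2)[:,:,::-1]
im=(255*(im/255.)**1.8).astype(np.uint8);f=cv2.resize(b,(640,480))[:,:,::-1][120:420,0:520]
cv2.imwrite("pics/c9.png",np.vstack([im[:290],cv2.resize(f,(675,300))]))
E
```

```text
position: [0.5557, 0.3134, 0.058]
force: [-7.8, -2.6, 21.2]
position: [0.5616, 0.3144, 0.1944]
force: [-0.6, 0.1, -1.0]
```

View pics/c9.png

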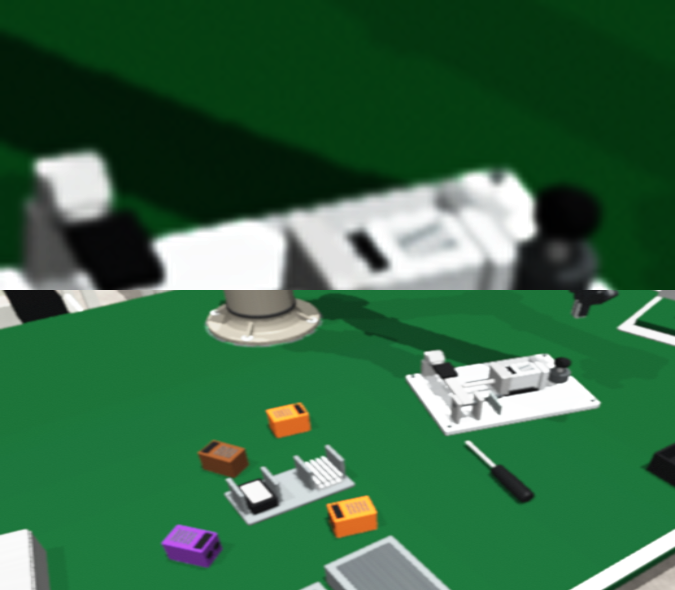

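The lever is still latched, the module is clamped, the plunger is back up (head at crop 567,212), and the bystanders look unmoved.

```bash
python3 -c "
from plant import *
print(get_state()['time_s']);print(hand_in())"
```

```text
31.475
the job is handed in; nothing more can be done
None
```

The job is done and handed in at 31.5 s of the 69 s allowed; `hand_in` gave no verdict.

**What I did:** I took the module out of the middle rack slot by its ends and set it down on the mat. Then I re-gripped it by its long sides and stood it in the nest. I pressed the lever until it latched, then pushed the plunger down to its stop and backed off.

**Last checks (scene camera and state readings):**
- **Module:** it looks upright, clamped between jaw and wall, and untouched by the gripper. It went below the lip height without catching, but I did not measure its final position in the nest.
- **Lever:** it stayed down by itself after release, in both later pictures.
- **Plunger:** the TCP stopped at 58 mm, which is the full 12 mm of travel, with 15–26 N on it. It came back up afterwards.
- **Bystanders:** the black unit, heat sink and screwdriver look unmoved in the last picture.
- **Robot:** it was clear of everything, with the TCP about 19 cm above the bench.

**What disagreed or went badly:**
- **Cameras:** the two views differed by up to about 8 mm on the fixture's position. I placed the module at a compromise between them and checked it by contact on the way down.
- **Lever force:** I pushed too hard against the lever's hard stop, and the wrist force reached about 107 N by the reading at the end of that move, close to the 120 N limit.
- **Gripper tilt:** it was tilted by up to about 0.04 rad while carrying the module; after release the module looked flat on the nest floor.

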